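# Hook the sieve onto its glass bowl

### The job

The little steel sieve belongs on the glass bowl, ready for sifting: hang its pull-out front hook over the outside of the bowl's rim, as far out as the hook happens to stand, and rest its handle across the rim on the opposite side. Go in hook first with the handle held clearly up, draw the sieve gently back until you feel the hook catch on the glass, and only then lay the handle down so that the lug under it drops outside the rim and the sieve sits level and stays put by itself. Be gentle with the glass, do not drag or tip the bowl, and leave the other things on the bench where they are.

Things in the scene. Friction and masses are not known exactly. Their poses are not given: they have to be found in the camera images.
- sieve_grip (a point): Centre of the grip of the loose steel sieve (0.15 kg, about 200 mm long, standing level on its foot ring), 40.5 mm above the bench. Sieve axes, same for all its points: x along the sieve from handle to hook, y across, z up. The red handle is a bar 14 mm wide (y), 9 mm thick (z), from 34 mm ahead of this point (+x) to 26 mm behind; pinch it across y. Clear below to the bench.
- sieve_basket (a point): Centre of the sieve's basket, level with the underside of handle and hook rods: 106 mm ahead of sieve_grip along x, 4.5 mm below it, 36 mm above the bench. The basket is a round cup 87 mm across its rolled rim, which stands 4 mm above this point, tapering to a foot ring 49 mm across, 36 mm below it. The sieve's centre of mass lies within 25 mm of here.
- sieve_front (a point): Point on the sieve where the lower inner end of its pull-out hook is at mid travel: 172 mm ahead of sieve_grip, 22.5 mm below it. The hook, 24 mm wide, is two rods and a 3 mm strip straight down, inner face 18 mm deep below the rods, toe 5 mm more. It stands up to 9 mm nearer or farther (x) than this point each time, is not measured, and is stiff (12 N): feel for it, do not push it.
- sieve_lug (a point): Inner (basket-side) face of the rest lug under the sieve's handle, at the handle's underside: 31 mm ahead of sieve_grip along x and 4.5 mm below it. The lug is 6 mm long, 14 mm wide and drops 9 mm below the handle. From it to the hook's inner face it is 132 to 150 mm as the hook stands, so hook and lug both come outside the bowl's 128 mm rim when the sieve is hung.
- bowl_rim (a point): Centre of the mouth of the clear glass bowl with bright rim (loose, 0.55 kg), level with the rim's top, 75 mm above the bench. Outer radius at the rim 64 mm, wall 5 mm; outside tapers to 56 mm radius 30 mm above the bench and 40 mm at the foot; inner floor 6 mm above the bench. The basket goes inside with room to spare. Pulled sideways with more than about 3 N it may slide.
- bowl: The same bowl, origin at the centre of its underside; z up.
- cake_tin: Bystander: round aluminium spring-lock cake tin with a clasp, 180 mm across, 71 mm high; origin at the centre of its underside.
- mug: Bystander: blue ceramic mug of steel piping tips, 82 mm across (handle out to 73 mm from its axis along its own +y), tips stand up to about 115 mm high; origin at the centre of its underside.
- scraper: Bystander: white plastic bench scraper lying flat, 112 mm by 150 mm, up to 16 mm high; origin at its middle, on the bench.
- flour_jar: Bystander: cream flour jar with a wooden lid, 105 mm across, 164 mm high; origin at the centre of its underside.
- spatula: Bystander: spatula with wooden handle and steel blade lying flat, 280 mm long, up to 20 mm high; origin at its middle, on the bench.
Mind the look-alikes: they are no part of the job. Leave any orange look-alike of the part that bears sieve_grip alone.

How it is judged (in metres and radians):
On the way:
1. hook caught, handle up: hook's strip bears on the glass (over 0.3 N) for 0.1 s, sieve_front 8 to 30 mm below the rim's top and near the rim, grip point at least 25 mm above the rim (contact force between hook_strip and bowl above 0.3 N and z of sieve_front in the frame of bowl_rim between -0.03 and -0.008 m and horizontal distance between sieve_front and bowl_rim between 0.035 and 0.08 m and z of sieve_grip in the frame of bowl_rim above 0.025 m), for 0.1 s.
At the end, for the whole second after the job is handed in: Bowl upright on the bench; sieve on it, released, at rest and level (0.06 rad), hook hung over the rim (sieve_front 14 to 22 mm below the rim's top), handle lying on the rim opposite with the lug down outside it (grip point 0 to 8.5 mm above the rim, 91 to 121 mm from the mouth's centre) (z of sieve_front in the frame of bowl_rim between -0.022 and -0.014 m and z of sieve_grip in the frame of bowl_rim between 0 and 0.0085 m and horizontal distance between sieve_grip and bowl_rim between 0.091 and 0.121 m and angle between sieve_grip's own z axis and vertical below 0.06 rad and angle between bowl's own z axis and vertical below 0.04 rad and height (world z) of bowl below 0.004 m and linear speed of each of sieve, bowl below 0.01 m/s and contact force between sieve and bowl above 0.5 N); the robot touches nothing.
It fails at once if the bowl is dragged more than 6 mm from where it stood (distance of bowl from where it was at the start of the episode above 0.006 m).
It fails at once if the bowl is tipped more than 0.12 rad (angle between bowl's own z axis and vertical above 0.12 rad).
It fails at once if the sieve presses or knocks on the glass with more than 20 N (contact force between sieve and bowl above 20 N).
It fails at once if a bystander is moved more than 20 mm (distance of any of cake_tin, mug, scraper, flour_jar, spatula from where it was at the start of the episode above 0.02 m).
It also fails if it takes over 48 s, if anything falls off the work surface, if the arm or the gripper's body presses on something with over 40 N, if the wrist force passes 120 N, or if a joint passes its speed limit or range.

### The arm

A 6-joint arm with a two-finger parallel gripper is mounted at the origin on the work surface. World frame = base frame: x ahead of the robot, y to its left, z up, the work surface at z = 0. Lengths are in m, angles in degrees, forces in N, time in s.
With the tool pointing down it reaches from about 0.4 to 0.825 m from the base axis. Payload 7 kg.
Tool frame: the origin (TCP) lies midway between the tips of the shut fingers; the grasp point (between the pads) lies 19 mm behind it; z points along the fingers, y is the line along which they close (so a half turn about z gives the same grasp; the last joint's range is limited). The gripper opens to 88 mm and grips with 3 to 60 N. Pads are 19 mm wide; open, the fingers measure 130 mm over their backs; the gripper's body (78 mm by 193 mm) begins 47 mm behind the grasp point.
Start: joints at [82.282, 20.546, 0.682, 0, -70.136, -16.507], TCP at [0.277, 0.616, 0.227] pointing down, gripper open.
Joint ranges: [-176.03, 176.03], [-82.01, 121.73], [-58.28, 71.71], [-173.87, 95.51], [-174.79, -0.11], [-173.66, 173.66]. Speed limits (degrees/s): [136.94, 136.94, 172.46, 180, 180, 180].

### API

Orientations are given as [roll, pitch, yaw] about the fixed x, y, z axes, in that order (R = Rz(yaw) Ry(pitch) Rx(roll)).
In Python, from plant import r, eyes, workorder gives the robot as it stands.
- The arm moves only by the tool step_arm, never from a script. Its argument "plan" is a list of rows, each a list of 5 numbers: the shift along the tool's x, y, z each as a share of 25 cm, from -1 to 1, then the turn about the tool's z as a share of 60 degrees, from -1 to 1, then the finger opening in mm, from 0 to 87.6. In form: [[x, y, z, turn, jaw], ...]. A call has 1 to 12 rows; each row is the pose to reach, as a shift and turn from the pose commanded when the call began, along the tool's axes at that moment; what a row does not reach only later rows make up. A row lasts 1/12 s, in which the tool goes at most 41.7 mm and 7.16 degrees, less where a joint would pass 70% of its speed; a pose out of reach is approached as far as the arm can. A call with a number of a shift or a turn outside -1 to 1 is refused whole. A call with a gripper value outside its range is refused whole. The fingers move at their own pace and stop on an object; "newtons" is the grip in N (left out, the last holds). Time passes only in rows, so rows that repeat a pose let the fingers close. It gives the time, the measured TCP pose, the force, the opening and the grip force at its end, in the units of the state.
- r.get_state(): the state, without advancing time (a new reading comes with each control period).
- eyes.capture(name): name is "side" or "top"; returns the picture (420x560x3 uint8, red, green, blue); there is no depth.
- eyes.camera_model(name): a dict with "fov_y" (degrees; the focal length in pixels is half the picture's height over the tangent of half this angle, whatever the lens; pixels are square), "cx", "cy" (the principal point, pixels), "k1" (the pictures are not rectified: a ray, as slopes to the right and down, at radius r is drawn at 1 + k1 r^2 times it, then the intrinsics apply), "world_to_cam" (4x4, takes a point from world to camera coordinates). Camera axes: x right, y up, looking along -z (the intrinsics and any distortion apply to the point x, -y, -z); pixel columns grow to the right and rows downward; lengths in m; the calibration is good to about 2 mm. A picture is of the moment at which its call begins. camera_model takes no time and is no camera call.
- workorder.close_job(): hands the job in; it is judged then, once.
The state is a dict: "time_s": time; "joints": joint angles; "qd": joint speeds; "joint_torque": joint torques, N m; "tcp_pos": TCP position; "eef_rot": TCP orientation; "contact_force": force on the tool from outside, world axes, zero at the start; "moment": the same for the moment, N m; "gripper_width": finger opening in m; "gripper_force": force on a finger pad.
Only numpy, scipy, OpenCV 4.12 (cv2) and the standard library are available. Lean on these libraries where they do the work, as an engineer would, in place of code of your own. Each camera call takes 0.05 s, during which the arm holds its last target. There are 200 camera calls.

## Working session

There is one attempt and no reset: what is moved stays moved. The work goes in short steps, Python scripts to look and compute and a tool call to move; the robot and the scene stay as the last step left them, time stands still between calls to the robot, and variables do not carry over. Pictures are saved under pics/ and viewed, at most 10 in all, crops included, and the job is handed in when it is done.

Besides the shell and the picture viewer there is one more tool, called as name([rows], argument=value, ...), one row to a line, values as JSON. step_arm: Moves the arm, as the interface text tells. Its arguments: {"type":"object","properties":{"plan":{"type":"array"},"newtons":{"type":"number"}},"required":["plan"]}

```bash
mkdir -p pics; cat > h.py <<'E'
import numpy as np, cv2
from plant import r, eyes, workorder
def cam(n):
    m=eyes.camera_model(n); f=210/np.tan(np.radians(m["fov_y"]/2)); return m,f,np.array(m["world_to_cam"])
def ray(n,u,v):
    m,f,T=cam(n)
    x,y=(u-m["cx"])/f,(v-m["cy"])/f
    a,b=x,y
    for _ in range(20):
        s=1+m["k1"]*(a*a+b*b); a,b=x/s,y/s
    R=T[:3,:3]; return -R.T@T[:3,3], R.T@np.array([a,-b,-1.])
def onz(n,u,v,z):
    o,d=ray(n,u,v); return o+d*(z-o[2])/d[2]
def proj(n,p):
    m,f,T=cam(n); q=T[:3,:3]@np.array(p)+T[:3,3]; a,b=q[0]/-q[2],-q[1]/-q[2]; s=1+m["k1"]*(a*a+b*b)
    return a*s*f+m["cx"],b*s*f+m["cy"]
E
python3 - <<'E'
from h import *
for n in("top","side"):
    im=eyes.capture(n); cv2.imwrite(f"pics/{n}0.png",im[:,:,::-1]); o,d=ray(n,280,210); print(n,o,d,eyes.camera_model(n)["k1"])
s=r.get_state(); print(s)
E
```

```text
top [ 0.33285928 -0.01487222  1.445232  ] [ 0.095792    0.01666276 -0.99546796] -0.02977045218845958
side [-0.16371425 -1.00387118  0.84110662] [ 0.47411607  0.69128814 -0.54553364] 0.007751493712532824
{'time_s': 0.1, 'joints': array([ 8.22841407e+01,  2.05875352e+01,  6.38344253e-01, -1.79385392e-02,
       -7.01347265e+01, -1.65060234e+01]), 'qd': array([-0.02905179, -0.15196686,  0.08645858,  0.05024993, -0.01217502,
        0.02947214]), 'joint_torque': array([-7.02230500e-04, -5.84162629e+01,  2.93749666e+01,  7.01552868e+00,
        1.01940637e-02, -3.53304790e-05]), 'tcp_pos': array([0.27678653, 0.61516131, 0.22570827]), 'eef_rot': array([ 1.79914749e+02, -7.67528550e-03, -2.42279850e+01]), 'contact_force': array([-0.02076055,  0.35706249,  0.08351981]), 'moment': array([ 0.00299464,  0.05072158, -0.00703683]), 'gripper_force': 0.0, 'gripper_width': 0.08750972701735782}
```

View pics/top0.png

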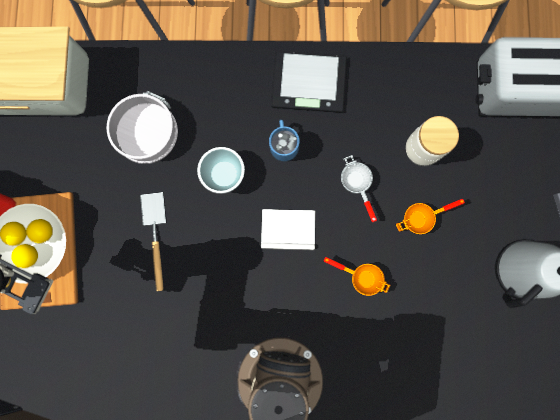

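View pics/side0.png

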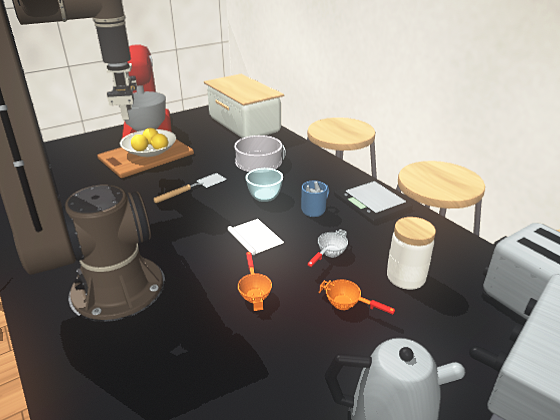

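Top: the steel sieve has its basket at about (356,178), red handle to (374,220) and hook at about (350,160). The bowl is at (221,170). Bystanders: mug (284,142), tin (143,127), scraper (288,229), orange look-alikes (420,218) and (370,279). The side view agrees: bowl (265,184), sieve (333,244).

```bash
python3 - <<'E'
from h import *
t=cv2.imread("pics/top0.png"); s=cv2.imread("pics/side0.png")
def red(im,box):
    u0,v0,u1,v1=box; c=im[v0:v1,u0:u1].astype(int); b,g,rr=c[...,0],c[...,1],c[...,2]
    m=((rr>90)&(g<rr*.4)&(b<rr*.4)).astype(np.uint8)
    ys,xs=np.nonzero(m); pts=np.c_[xs+u0,ys+v0].astype(np.float32); return pts
def circ(im,box,z,n,thr):
    u0,v0,u1,v1=box; c=im[v0:v1,u0:u1]; g=c.max(2); m=(g>thr).astype(np.uint8)
    cs,_=cv2.findContours(m,cv2.RETR_EXTERNAL,cv2.CHAIN_APPROX_NONE); k=max(cs,key=cv2.contourArea)[:,0]+[u0,v0]
    w=np.array([onz(n,*p,z)[:2] for p in k]); (e,ax,an)=cv2.fitEllipse(w.astype(np.float32)*1000)
    print(n,z,"ell",e,ax,k.min(0),k.max(0)); return w
circ(t,(190,140,255,200),.075,"top",100)
circ(t,(338,161,376,193),.040,"top",100)
p=red(t,(355,188,385,228)); w=np.array([onz("top",*q,.045)[:2] for q in p])
c=w.mean(0); U,S,V=np.linalg.svd(w-c); d=V[0]; pr=(w-c)@d; print("red top",c,np.degrees(np.arctan2(d[1],d[0])),pr.min(),pr.max(),len(p))
p=red(s,(300,240,330,272)); w=np.array([onz("side",*q,.0405)[:2] for q in p])
c=w.mean(0);U,S,V=np.linalg.svd(w-c); d=V[0];pr=(w-c)@d; print("red side",c,np.degrees(np.arctan2(d[1],d[0])),pr.min(),pr.max(),len(p))
a=cv2.resize(t[145:230,325:405],None,fx=5,fy=5,interpolation=cv2.INTER_CUBIC)
b=cv2.resize(t[140:205,185:260],None,fx=5,fy=5,interpolation=cv2.INTER_CUBIC)
o=np.zeros((425,775,3),np.uint8);o[:425,:400]=a;o[:325,400:]=b;cv2.imwrite("pics/crop.png",o)
for n,uv,z in(("mug",(284,142),.09),("tin",(143,127),.071),("scr",(288,229),.01),("jar",(439,135),.164)):print(n,onz("top",*uv,z))
E
```

```text
top 0.075 ell (573.9878540039062, 174.1653289794922) (128.61846923828125, 129.5572967529297) [197 147] [244 193]
top 0.04 ell (565.1676635742188, -203.17063903808594) (85.10697174072266, 92.16935729980469) [341 161] [372 192]
red top [ 0.47000596 -0.24079276] -157.9719472225986 -0.027509423835366604 0.03103794310588565 119
red side [ 0.47298509 -0.24374268] -156.34097518575427 -0.0318058489173431 0.03403035067850748 89
mug [6.50225066e-01 6.22424499e-06 9.00000000e-02]
tin [0.69315631 0.39673894 0.071     ]
scr [ 0.41715985 -0.01446388  0.01      ]
jar [ 0.65673742 -0.40036992  0.164     ]
```

View pics/crop.png

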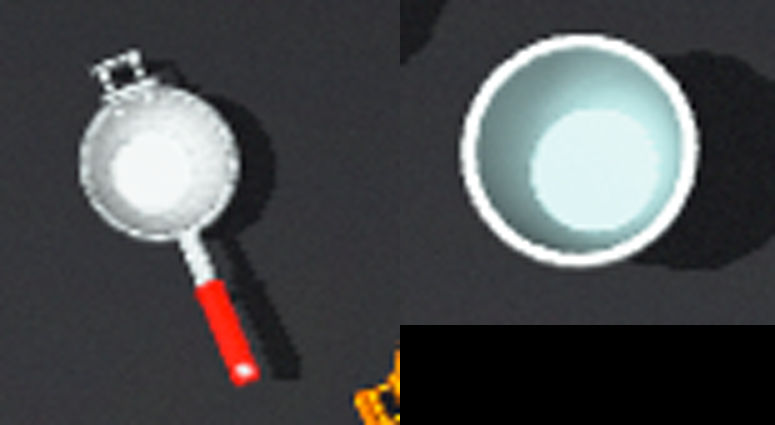

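The crop shows the sieve's hook strip centred at about crop (116,62), i.e. pixel (348.2,157.4). The bowl rim is a clean circle centred at about (221,170).

```bash
cat >> h.py <<'E'
def go(p,yaw=None):
    s=r.get_state(); y=np.radians(s["eef_rot"][2]); d=np.array(p)-s["tcp_pos"]; c,n=np.cos(y),np.sin(y)
    t=np.array([c*d[0]+n*d[1],n*d[0]-c*d[1],-d[2]]); dy=0 if yaw is None else (s["eef_rot"][2]-yaw+180)%360-180
    print("pos",s["tcp_pos"].round(4),"rot",s["eef_rot"].round(1),"shares",(t/.25).round(3),"turn",round(dy/60,3))
E
python3 - <<'E'
from h import *
g=np.array([.466,-.243]); b=np.array([.565,-.2025])
yaw=22.3; u=np.array([np.cos(np.radians(yaw)),np.sin(np.radians(yaw))])
for uv in((348.2,157.4),(347.8,156.2),(343.6,159.4),(352.6,155.6)):
    p=onz("top",*uv,.037)[:2]; print(p,(p-g)@u,(p-g)@[-u[1],u[0]])
go([.466,-.243,.2],22.3)
E
```

```text
[ 0.62056226 -0.18144835] 0.16635865511093614 -0.0017014168489962948
[ 0.62399571 -0.18031799] 0.1699642434606124 -0.0019584439684569104
[ 0.61463931 -0.1684882 ] 0.16579649241385244 0.012536935780337249
[ 0.62590715 -0.19385439] 0.16659625577063453 -0.015207753088289876
pos [0.2768 0.6152 0.2257] rot [179.9  -0.  -24.2] shares [2.099 2.82  0.103] turn -0.775
```

step_arm([
  [0.7,0.94,0,0,87.6],
  [0.7,0.94,0,0,87.6],
  [0.7,0.94,0,0,87.6],
  [0.7,0.94,0,0,87.6],
  [0.7,0.94,0,0,87.6],
  [0.7,0.94,0,0,87.6],
  [0.7,0.94,0,0,87.6],
  [0.7,0.94,0,0,87.6],
])

```text
time_s: 0.77
tcp_pos: [0.3399, 0.3235, 0.2266]
eef_rot: [179.9, 0.0, -24.4]
contact_force: [0.0, -0.4, -0.2]
gripper_width: 0.088
gripper_force: 0.0
```

step_arm([
  [0.7,0.94,0,0,87.6],
  [0.7,0.94,0,0,87.6],
  [0.7,0.94,0,0,87.6],
  [0.7,0.94,0,0,87.6],
  [0.7,0.94,0,0,87.6],
  [0.7,0.94,0,0,87.6],
  [0.7,0.94,0,0,87.6],
  [0.7,0.94,0,0,87.6],
])

```text
time_s: 1.43
tcp_pos: [0.4031, 0.0377, 0.2264]
eef_rot: [179.9, 0.0, -24.6]
contact_force: [0.3, 0.2, -0.4]
gripper_width: 0.0875
gripper_force: 0.0
```

step_arm([
  [0.7,0.94,0.1,-0.775,87.6],
  [0.7,0.94,0.1,-0.775,87.6],
  [0.7,0.94,0.1,-0.775,87.6],
  [0.7,0.94,0.1,-0.775,87.6],
  [0.7,0.94,0.1,-0.775,87.6],
  [0.7,0.94,0.1,-0.775,87.6],
  [0.7,0.94,0.1,-0.775,87.6],
  [0.7,0.94,0.1,-0.775,87.6],
  [0.7,0.94,0.1,-0.775,87.6],
  [0.7,0.94,0.1,-0.775,87.6],
])

```text
time_s: 2.27
tcp_pos: [0.4665, -0.246, 0.2001]
eef_rot: [-180.0, 0.1, 22.1]
contact_force: [-0.4, -0.2, 0.2]
gripper_width: 0.0877
gripper_force: 0.0
```

```bash
python3 -c "
from h import *
go([.466,-.243,.0225],22.3)"
```

```text
pos [ 0.4665 -0.246   0.2001] rot [-1.80e+02  1.00e-01  2.21e+01] shares [ 0.003 -0.012  0.71 ] turn -0.003
```

step_arm([
  [0.003,-0.012,0.3,0,87.6],
  [0.003,-0.012,0.5,0,60],
  [0.003,-0.012,0.6,0,40],
  [0.003,-0.012,0.68,0,40],
  [0.003,-0.012,0.71,0,40],
  [0.003,-0.012,0.71,0,40],
  [0.003,-0.012,0.71,0,25],
  [0.003,-0.012,0.71,0,20],
  [0.003,-0.012,0.71,0,10],
  [0.003,-0.012,0.71,0,5],
  [0.003,-0.012,0.71,0,5],
  [0.003,-0.012,0.71,0,5],
], newtons=5)

```text
time_s: 3.27
tcp_pos: [0.4666, -0.2398, 0.025]
eef_rot: [179.9, -0.1, 22.3]
contact_force: [-0.1, -0.9, 0.1]
gripper_width: 0.0197
gripper_force: 0.1
```

step_arm([
  [0,0,0,0,5],
  [0,0,0,0,5],
  [0,0,0,0,5],
  [0,0,0,0,5],
])

```text
time_s: 3.6
tcp_pos: [0.4662, -0.2399, 0.0242]
eef_rot: [180.0, -0.0, 22.3]
contact_force: [-0.1, -0.9, 2.8]
gripper_width: 0.0144
gripper_force: 4.9
```

step_arm([
  [0.003,0,-0.01,0,5],
  [0.006,0,-0.02,0,5],
  [0.009,0,-0.03,0,5],
  [0.012,0,-0.04,0,5],
  [0.016,0,-0.05,0,5],
  [0.02,0,-0.06,0,5],
  [0.024,0,-0.07,0,5],
  [0.028,0,-0.08,0,5],
  [0.033,0,-0.09,0,5],
  [0.038,0,-0.1,0,5],
  [0.044,0,-0.112,0,5],
  [0.044,0,-0.112,0,5],
])

```text
time_s: 4.6
tcp_pos: [0.4768, -0.2356, 0.0527]
eef_rot: [180.0, -0.0, 22.3]
contact_force: [0.1, -0.1, -0.3]
gripper_width: 0.0141
gripper_force: 5.0
```

step_arm([
  [0,0,0,0,5],
  [0,0,0,0,5],
  [0,0,0,0,5],
], newtons=50)

```text
time_s: 4.85
tcp_pos: [0.4762, -0.2355, 0.052]
eef_rot: [180.0, -0.0, 22.3]
contact_force: [0.6, -0.5, -0.0]
gripper_width: 0.0132
gripper_force: 50.0
```

```bash
python3 - <<'E'
from h import *
im=eyes.capture("side")[:,:,::-1]; cv2.imwrite("pics/side1.png",cv2.resize(im[180:310,260:400],None,fx=4,fy=4,interpolation=cv2.INTER_CUBIC)); print(r.get_state()["contact_force"],r.get_state()["moment"],r.get_state()["tcp_pos"])
E
```

```text
[ 1.27010531 -0.32129445 -1.00943304] [-0.07773782 -0.20455846 -0.01030572] [ 0.47624947 -0.23555657  0.0519768 ]
```

View pics/side1.png

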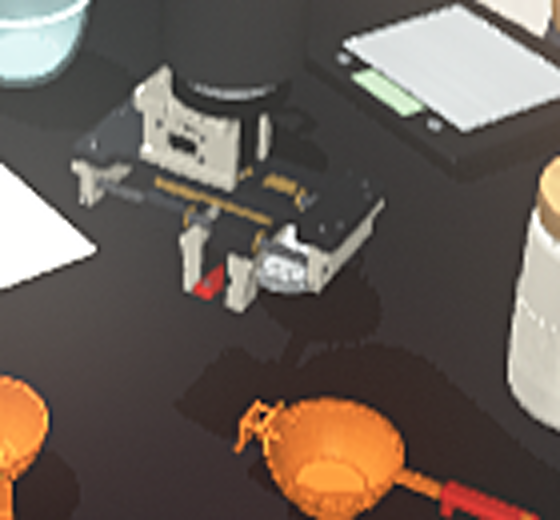

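The sieve is gripped, its red handle between the pads at crop (207,283) and basket at (285,265). The tilt isn't readable yet, so I'll lift and look from the side.

step_arm([
  [0,0,-0.05,0,5],
  [0,0,-0.12,0,5],
  [0,0,-0.22,0,5],
  [0,0,-0.34,0,5],
  [0,0,-0.46,0,5],
  [0,0,-0.58,0,5],
  [0,0,-0.66,0,5],
  [0,0,-0.7,0,5],
  [0,0,-0.7,0,5],
  [0,0,-0.7,0,5],
], newtons=50)

```text
time_s: 5.73
tcp_pos: [0.4757, -0.2353, 0.2261]
eef_rot: [-179.9, 0.0, 22.3]
contact_force: [0.0, -0.3, -2.0]
gripper_width: 0.0135
gripper_force: 50.0
```

```bash
python3 - <<'E'
from h import *
im=eyes.capture("side")[:,:,::-1]; g=r.get_state()["tcp_pos"]+[0,0,.019]
u,v=map(int,proj("side",g)); print(u,v,g)
u0,v0=u-50,v-55; cv2.imwrite("pics/side2.png",cv2.resize(im[v0:v0+100,u0:u0+133],None,fx=6,fy=6,interpolation=cv2.INTER_CUBIC))
a=np.radians(22.3)
for th in(0,12,20,30):
    t=np.radians(th); ax=np.array([np.cos(a)*np.cos(t),np.sin(a)*np.cos(t),-np.sin(t)]);up=np.array([np.cos(a)*np.sin(t),np.sin(a)*np.sin(t),np.cos(t)])
    for n,p in(("bask",(.106,-.0045)),("foot",(.106,-.0405)),("butt",(-.026,0))):
        q=proj("side",g+ax*p[0]+up*p[1]); print(th,n,(q[0]-u0)*6,(q[1]-v0)*6)
go([.477-.03,.135-.01,.235])
E
```

```text
316 192 [ 0.47527211 -0.23523318  0.24429761]
0 bask 422.6345256225144 240.84207810481928
0 foot 417.49356098522605 310.85407928137965
0 butt 274.1557377195553 362.51788948100597
12 bask 416.1072667383454 286.81357094421605
12 foot 403.4994508898477 361.3270014140071
12 butt 275.3209464518345 350.6346676154336
20 bask 409.2850311824453 318.33669565984076
20 foot 391.9633919841327 394.4149428046068
20 butt 276.85021561544954 342.2701482767591
30 bask 398.1941777084752 357.86682598299717
30 foot 375.36163423920175 434.2796708827391
30 butt 279.5577554100199 331.6164424100743
pos [ 0.4753 -0.2352  0.2253] rot [-1.799e+02  1.000e-01  2.230e+01] shares [ 0.441 -1.376 -0.039] turn 0.0
```

View pics/side2.png

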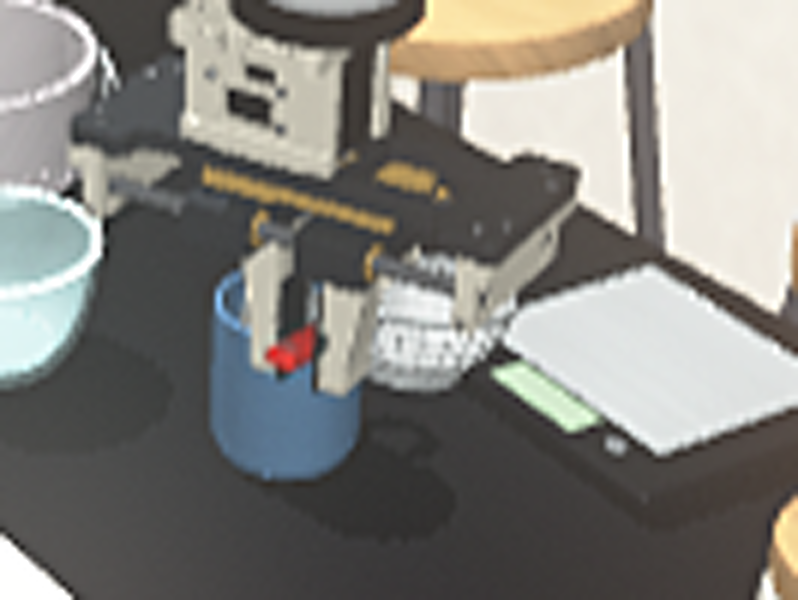

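The tilt matches about 12° nose-down: butt at crop (278,352), foot bottom near (410,380). The pads are holding it. Now I'll carry it over to the bowl.

step_arm([
  [0.01,-0.02,0,0,5],
  [0.04,-0.085,0,0,5],
  [0.08,-0.17,0,0,5],
  [0.12,-0.255,0,0,5],
  [0.16,-0.34,0,0,5],
  [0.2,-0.425,0,0,5],
  [0.24,-0.51,0,0,5],
  [0.28,-0.595,0,0,5],
  [0.32,-0.68,0,0,5],
  [0.36,-0.765,0,0,5],
  [0.4,-0.85,0,0,5],
  [0.44,-0.935,0,0,5],
])

```text
time_s: 6.78
tcp_pos: [0.4884, 0.0237, 0.2255]
eef_rot: [-180.0, 0.2, 22.3]
contact_force: [-0.6, -0.4, -1.6]
gripper_width: 0.0135
gripper_force: 50.0
```

step_arm([
  [0.04,-0.085,0,0,5],
  [0.08,-0.17,0,0,5],
  [0.12,-0.255,0,0,5],
  [0.16,-0.34,0,0,5],
  [0.19,-0.4,0,0,5],
  [0.205,-0.425,0,0,5],
  [0.205,-0.431,0,0,5],
  [0.205,-0.431,0,0,5],
  [0.205,-0.431,0,0,5],
  [0.205,-0.431,0,0,5],
])

```text
time_s: 7.62
tcp_pos: [0.4957, 0.1407, 0.2268]
eef_rot: [180.0, 0.0, 22.2]
contact_force: [-0.1, -0.2, -1.0]
gripper_width: 0.0134
gripper_force: 50.0
```

```bash
python3 - <<'E'
from h import *
go([.4949,.1418,.15],22.3)
s=r.get_state(); print(s["contact_force"],s["moment"])
a=eyes.capture("side")[:,:,::-1]; b=eyes.capture("top")[:,:,::-1]
A=cv2.resize(a[110:210,200:300],None,fx=4,fy=4,interpolation=cv2.INTER_CUBIC);B=cv2.resize(b[120:220,180:280],None,fx=4,fy=4,interpolation=cv2.INTER_CUBIC)
cv2.imwrite("pics/m3.png",np.hstack([A,B]))
g=s["tcp_pos"]+[0,0,.0163]-.0017*np.array([.925,.3795,0]);t=np.radians(12)
for x,z in((-.026,0),(.106,-.0405),(.106,-.0045),(.165,-.0275)):
    w=g+np.array([.925,.3795,0])*(x*np.cos(t)+z*np.sin(t))+[0,0,-x*np.sin(t)+z*np.cos(t)]
    p,q=proj("side",w),proj("top",w); print(x,z,(p[0]-200)*4,(p[1]-110)*4,400+(q[0]-180)*4,(q[1]-120)*4)
E
```

```text
pos [0.4957 0.1407 0.2268] rot [180.    0.   22.2] shares [-0.001 -0.005  0.307] turn -0.001
[-0.13471749 -0.24661807 -0.97289298] [-0.14073277  0.1216024   0.00457945]
-0.026 0 163.86300390856354 125.00523644884129 590.9792543340465 319.0554458925734
0.106 -0.0405 256.3063989186221 147.89735440984805 536.7870831567373 156.24229464975588
0.106 -0.0045 260.68559778073495 105.33334582571865 524.4080351202532 134.09188841861214
0.165 -0.0275 297.01772369854416 121.5997855478081 503.88952337888463 69.90391658905855
```

View pics/m3.png

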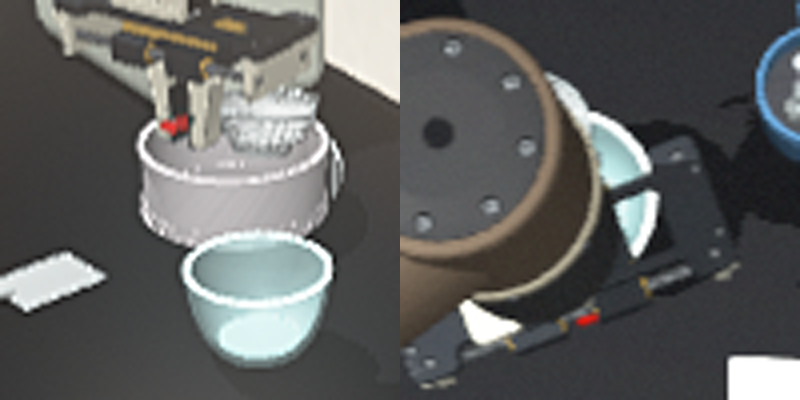

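The basket is above and behind the bowl as predicted (side crop (265,120), red butt (173,126)), and the tilt is kept. Now I'll descend.

step_arm([
  [-0.002,-0.004,0.04,0,5],
  [-0.002,-0.004,0.1,0,5],
  [-0.002,-0.004,0.16,0,5],
  [-0.002,-0.004,0.22,0,5],
  [-0.002,-0.004,0.27,0,5],
  [-0.002,-0.004,0.3,0,5],
  [-0.002,-0.004,0.31,0,5],
  [-0.002,-0.004,0.31,0,5],
  [-0.002,-0.004,0.31,0,5],
])

```text
time_s: 8.47
tcp_pos: [0.4955, 0.1424, 0.15]
eef_rot: [180.0, -0.0, 22.3]
contact_force: [0.7, 0.3, -1.6]
gripper_width: 0.0135
gripper_force: 50.0
```

step_arm([
  [0,0,0.01,0,5],
  [0,0,0.02,0,5],
  [0,0,0.03,0,5],
  [0,0,0.04,0,5],
  [0,0,0.05,0,5],
  [0,0,0.06,0,5],
  [0,0,0.07,0,5],
  [0,0,0.08,0,5],
  [0,0,0.09,0,5],
  [0,0,0.09,0,5],
  [0,0,0.09,0,5],
])

```text
time_s: 9.38
tcp_pos: [0.4951, 0.1422, 0.1269]
eef_rot: [180.0, 0.0, 22.3]
contact_force: [1.0, -0.1, -1.5]
gripper_width: 0.0135
gripper_force: 50.0
```

step_arm([
  [0,0,0.008,0,5],
  [0,0,0.016,0,5],
  [0,0,0.024,0,5],
  [0,0,0.032,0,5],
  [0,0,0.04,0,5],
  [0,0,0.048,0,5],
  [0,0,0.048,0,5],
  [0,0,0.048,0,5],
])

```text
time_s: 10.05
tcp_pos: [0.4951, 0.1422, 0.1149]
eef_rot: [180.0, 0.0, 22.3]
contact_force: [-0.6, -0.1, -1.3]
gripper_width: 0.0133
gripper_force: 50.0
```

```bash
python3 - <<'E'
from h import *
s=r.get_state(); print(s["contact_force"],s["moment"],s["tcp_pos"])
a=eyes.capture("side")[:,:,::-1]
cv2.imwrite("pics/m4.png",cv2.resize(a[125:210,215:315],None,fx=7,fy=7,interpolation=cv2.INTER_CUBIC))
E
```

```text
[-0.55238971 -0.07274964 -1.31467499] [-0.10199276  0.07477027 -0.00481751] [0.49506683 0.1422383  0.11490085]
```

View pics/m4.png

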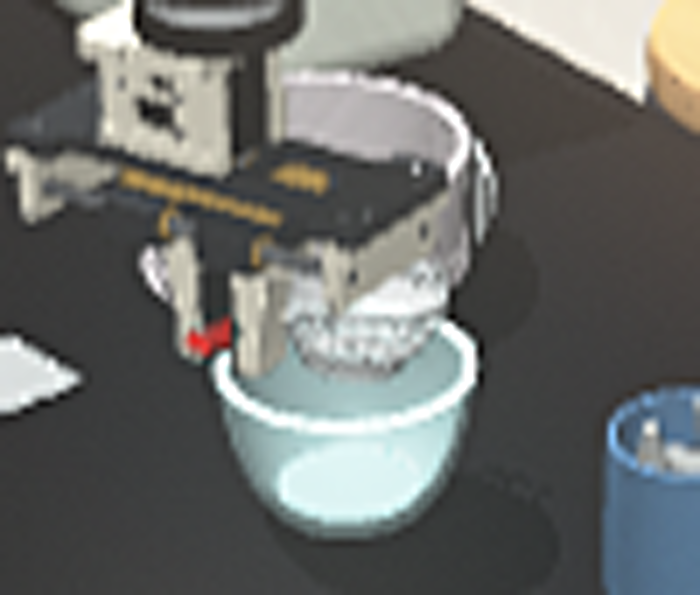

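The basket's foot is entering the mouth at crop (365,365), inside the rim (345,375), with no contact force yet. I'll continue down slowly.

step_arm([
  [0,0,0.008,0,5],
  [0,0,0.016,0,5],
  [0,0,0.024,0,5],
  [0,0,0.028,0,5],
  [0,0,0.028,0,5],
  [0,0,0.028,0,5],
])

```text
time_s: 10.6
tcp_pos: [0.4951, 0.1423, 0.108]
eef_rot: [180.0, 0.0, 22.3]
contact_force: [-0.1, 0.6, -0.5]
gripper_width: 0.0134
gripper_force: 50.0
```

step_arm([
  [0,0,0.008,0,5],
  [0,0,0.016,0,5],
  [0,0,0.024,0,5],
  [0,0,0.028,0,5],
  [0,0,0.028,0,5],
  [0,0,0.028,0,5],
])

```text
time_s: 11.1
tcp_pos: [0.4951, 0.1423, 0.101]
eef_rot: [180.0, 0.0, 22.3]
contact_force: [0.0, 0.5, -1.4]
gripper_width: 0.0131
gripper_force: 50.0
```

```bash
python3 - <<'E'
from h import *
for i in range(3):
    s=r.get_state(); print(s["contact_force"].round(2),s["moment"].round(3),s["tcp_pos"].round(4)); im=eyes.capture("side")
E
```

```text
[ 0.02  0.55 -1.36] [-0.117  0.1   -0.053] [0.4951 0.1423 0.101 ]
[ 0.18 -0.68 -0.65] [-0.113  0.093 -0.016] [0.4951 0.1423 0.101 ]
[-0.1  -0.03 -1.98] [-0.118  0.089 -0.016] [0.4952 0.1424 0.1011]
```

step_arm([
  [-0.004,0,0,0,5],
  [-0.008,0,0,0,5],
  [-0.012,0,0,0,5],
  [-0.016,0,0,0,5],
  [-0.02,0,0,0,5],
  [-0.02,0,0,0,5],
])

```text
time_s: 11.75
tcp_pos: [0.4903, 0.1403, 0.1011]
eef_rot: [-180.0, 0.0, 22.3]
contact_force: [0.2, -0.3, -0.2]
gripper_width: 0.0136
gripper_force: 50.0
```

step_arm([
  [-0.002,0,0,0,5],
  [-0.004,0,0,0,5],
  [-0.006,0,0,0,5],
  [-0.006,0,0,0,5],
])

```text
time_s: 12.08
tcp_pos: [0.489, 0.1398, 0.1011]
eef_rot: [-180.0, 0.0, 22.3]
contact_force: [0.3, 0.4, -1.2]
gripper_width: 0.0137
gripper_force: 50.0
```

```bash
cat > f.py <<'E'
from h import *
F=[]
for i in range(5):
    s=r.get_state(); F.append(np.r_[s["contact_force"],s["moment"]]); im=eyes.capture("side")
F=np.mean(F,0); u=np.array([.925,.3795]); print("along",F[:2]@u,"lat",F[0]*-u[1]+F[1]*u[0],"z",F[2],F[3:].round(3),s["tcp_pos"].round(4),"off",(s["tcp_pos"][:2]-[.574,.1742])@u,s["time_s"])
cv2.imwrite("pics/last.png",im[:,:,::-1])
E
python3 f.py
```

```text
along -0.3213033355122084 lat 0.363869668683359 z -1.1438311495138613 [-0.11   0.062  0.016] [0.4891 0.1399 0.1011] off -0.09153444134613882 12.2833
```

step_arm([
  [-0.002,0,0,0,5],
  [-0.004,0,0,0,5],
  [-0.004,0,0,0,5],
])

```text
time_s: 12.58
tcp_pos: [0.4881, 0.1394, 0.101]
eef_rot: [-180.0, 0.0, 22.3]
contact_force: [-0.3, -0.1, -1.3]
gripper_width: 0.0131
gripper_force: 50.0
```

step_arm([
  [-0.002,0,0,0,5],
  [-0.004,0,0,0,5],
  [-0.004,0,0,0,5],
])

```text
time_s: 12.83
tcp_pos: [0.4872, 0.139, 0.1011]
eef_rot: [-180.0, 0.0, 22.3]
contact_force: [-1.1, 0.1, -0.8]
gripper_width: 0.0132
gripper_force: 50.0
```

```bash
python3 f.py
```

```text
along -0.1536157562945035 lat 0.09423131933384402 z -1.5422225111798487 [-0.111  0.09   0.02 ] [0.4873 0.1391 0.1011] off -0.09356785719787504 13.0333
```

step_arm([
  [-0.002,0,0,0,5],
  [-0.004,0,0,0,5],
  [-0.004,0,0,0,5],
])

```text
time_s: 13.33
tcp_pos: [0.4862, 0.1386, 0.101]
eef_rot: [180.0, 0.0, 22.3]
contact_force: [-0.3, -0.4, -2.1]
gripper_width: 0.0131
gripper_force: 50.0
```

step_arm([
  [-0.002,0,0,0,5],
  [-0.004,0,0,0,5],
  [-0.004,0,0,0,5],
])

```text
time_s: 13.58
tcp_pos: [0.4856, 0.1384, 0.1011]
eef_rot: [-180.0, -0.0, 22.3]
contact_force: [1.2, -0.1, -1.9]
gripper_width: 0.0132
gripper_force: 50.0
```

```bash
python3 f.py
```

```text
along 0.8302813172517669 lat -0.29443542224714725 z -1.6937715808852185 [-0.033 -0.145  0.009] [0.4856 0.1384 0.1011] off -0.0953747518210496 13.7833
```

step_arm([
  [-0.001,0,0,0,5],
  [-0.001,0,0,0,5],
  [-0.001,0,0,0,5],
  [-0.001,0,0,0,5],
])

```text
time_s: 14.17
tcp_pos: [0.4854, 0.1383, 0.1011]
eef_rot: [-180.0, -0.0, 22.3]
contact_force: [1.8, -0.7, -1.5]
gripper_width: 0.0134
gripper_force: 50.0
```

```bash
python3 f.py; python3 - <<'E'
from h import *
t=cv2.imread("pics/last.png");o=cv2.resize(t[125:210,215:315],None,fx=7,fy=7,interpolation=cv2.INTER_CUBIC);cv2.imwrite("pics/m5.png",o)
E
```

```text
along 1.770804378298454 lat -0.4700815260484763 z -1.9623995168134418 [ 0.104 -0.522  0.016] [0.4853 0.1383 0.1011] off -0.09567678018904474 14.3667
```

View pics/m5.png

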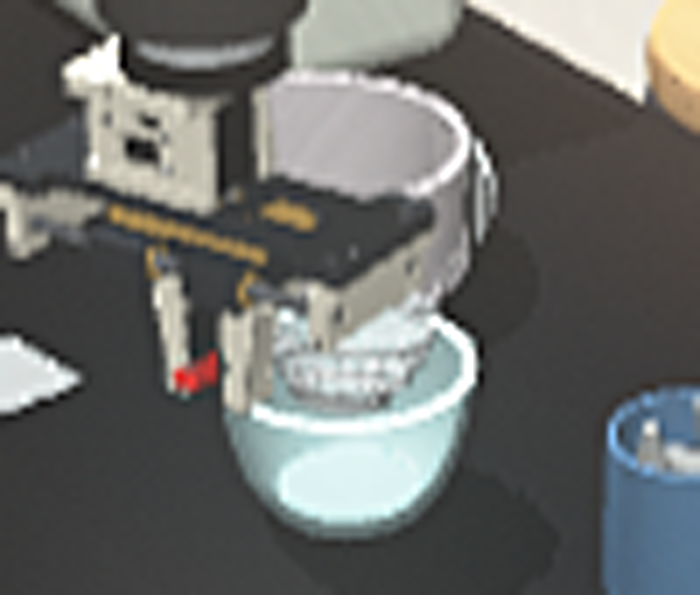

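The basket is inside the mouth, the bowl hasn't moved, and the hook bears with about 2 N while the handle is up. Next I'll unload slightly, loosen the grip so the sieve can pivot, and then lay the handle down along the arc.

step_arm([
  [0.003,0,0,0,5],
  [0.003,0,0,0,5],
  [0.003,0,0,0,5],
  [0.003,0,0,0,5],
], newtons=20)

```text
time_s: 14.75
tcp_pos: [0.4856, 0.1383, 0.1009]
eef_rot: [180.0, 0.0, 22.3]
contact_force: [0.5, 0.0, -0.2]
gripper_width: 0.014
gripper_force: 20.0
```

step_arm([
  [0,0,0,0,5],
  [0,0,0,0,5],
  [0,0,0.002,0,5],
  [0,0,0.006,0,5],
  [0,0,0.01,0,5],
  [0,0,0.012,0,5],
], newtons=5)

```text
time_s: 15.25
tcp_pos: [0.4857, 0.1384, 0.0979]
eef_rot: [180.0, 0.0, 22.3]
contact_force: [-0.4, -1.7, -0.6]
gripper_width: 0.0139
gripper_force: 5.0
```

```bash
python3 f.py
```

```text
along -0.7263101185263842 lat -0.38194916696728853 z -0.27148292455424483 [-0.076  0.04   0.022] [0.4858 0.1385 0.098 ] off -0.095130147477633 15.45
```

Good: the nose now rests on the rim. I'll lower the handle along the arc.

step_arm([
  [-0.001,0,0.008,0,5],
  [-0.003,0,0.016,0,5],
  [-0.005,0,0.024,0,5],
  [-0.006,0,0.032,0,5],
  [-0.008,0,0.04,0,5],
  [-0.009,0,0.048,0,5],
  [-0.01,0,0.056,0,5],
  [-0.011,0,0.064,0,5],
  [-0.012,0,0.072,0,5],
  [-0.012,0,0.072,0,5],
])

```text
time_s: 16.33
tcp_pos: [0.4829, 0.1372, 0.0796]
eef_rot: [180.0, 0.0, 22.3]
contact_force: [0.0, -0.0, -0.5]
gripper_width: 0.0137
gripper_force: 5.0
```

```bash
python3 f.py
```

```text
along -0.08114794731433914 lat 0.26514563551793224 z -0.06558463165898162 [-0.046 -0.013  0.014] [0.483  0.1373 0.0801] off -0.09817027362206969 16.5333
```

step_arm([
  [-0.001,0,0.008,0,5],
  [-0.002,0,0.016,0,5],
  [-0.003,0,0.024,0,5],
  [-0.004,0,0.032,0,5],
  [-0.005,0,0.04,0,5],
  [-0.006,0,0.048,0,5],
  [-0.006,0,0.052,0,5],
  [-0.006,0,0.052,0,5],
])

```text
time_s: 17.25
tcp_pos: [0.4816, 0.1367, 0.0668]
eef_rot: [180.0, 0.0, 22.3]
contact_force: [-0.2, -0.2, 0.0]
gripper_width: 0.014
gripper_force: 5.0
```

```bash
python3 f.py; python3 - <<'E'
from h import *
t=cv2.imread("pics/last.png");o=cv2.resize(t[125:210,215:315],None,fx=7,fy=7,interpolation=cv2.INTER_CUBIC);cv2.imwrite("pics/m6.png",o)
E
```

```text
along -0.18237053025089195 lat -0.11112631981769078 z -0.34820806821557226 [-0.029 -0.101 -0.021] [0.4817 0.1368 0.0671] off -0.09962234785519332 17.45
```

View pics/m6.png

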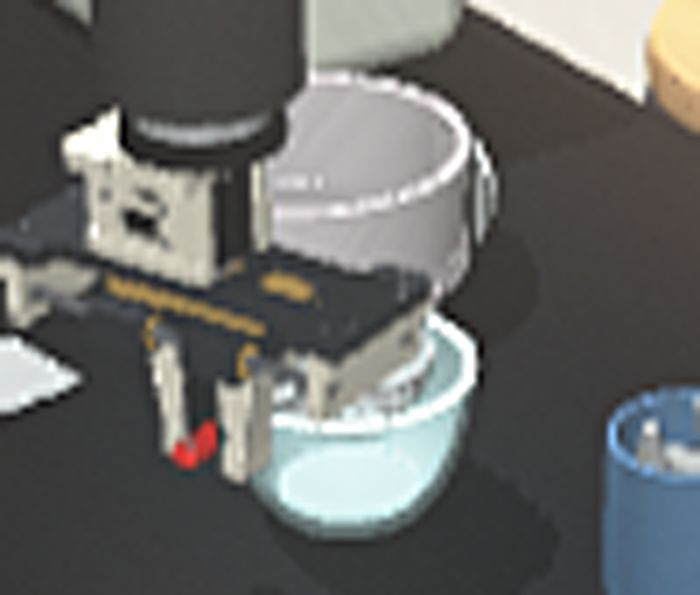

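The handle (crop (195,445)) is just outside and nearly level with the near rim, and the bowl hasn't moved. A few mm remain.

step_arm([
  [0,0,0.004,0,5],
  [0,0,0.008,0,5],
  [0,0,0.012,0,5],
  [0,0,0.012,0,5],
])

```text
time_s: 17.83
tcp_pos: [0.4816, 0.1367, 0.064]
eef_rot: [180.0, 0.0, 22.3]
contact_force: [-1.1, 0.2, 0.9]
gripper_width: 0.014
gripper_force: 5.0
```

```bash
python3 f.py
```

```text
along -0.6591253699664584 lat 0.20910307094683728 z 0.1933930904848865 [-0.131  0.205  0.017] [0.4816 0.1367 0.064 ] off -0.09966092957736344 18.0333
```

step_arm([
  [0,0,0.002,0,5],
  [0,0,0.004,0,5],
  [0,0,0.004,0,5],
], newtons=3)

```text
time_s: 18.33
tcp_pos: [0.4817, 0.1368, 0.0631]
eef_rot: [180.0, 0.0, 22.3]
contact_force: [-1.8, -1.5, 2.6]
gripper_width: 0.0138
gripper_force: 3.0
```

```bash
python3 f.py
```

```text
along -1.960281154973545 lat -0.21974072186513882 z 2.586955444769982 [-0.247  0.539 -0.003] [0.4817 0.1368 0.0631] off -0.09959537945162059 18.5333
```

The handle is on the rim. I'll release it.

step_arm([
  [0,0,0,0,16],
  [0,0,0,0,18],
  [0,0,0,0,22],
  [0,0,0,0,28],
  [0,0,0,0,34],
  [0,0,0,0,40],
  [0,0,0,0,40],
])

```text
time_s: 19.17
tcp_pos: [0.4817, 0.1368, 0.0631]
eef_rot: [-180.0, -0.0, 22.3]
contact_force: [-0.4, -0.3, -0.0]
gripper_width: 0.0385
gripper_force: 0.0
```

step_arm([
  [0,0,-0.03,0,40],
  [0,0,-0.1,0,40],
  [0,0,-0.22,0,40],
  [0,0,-0.36,0,40],
  [-0.05,0,-0.5,0,40],
  [-0.1,0,-0.64,0,40],
  [-0.15,0,-0.72,0,40],
  [-0.15,0,-0.72,0,40],
])

```text
time_s: 19.83
tcp_pos: [0.4476, 0.1228, 0.2489]
eef_rot: [-179.9, -0.5, 22.3]
contact_force: [1.1, 0.2, 0.2]
gripper_width: 0.0404
gripper_force: 0.0
```

```bash
python3 - <<'E'
from h import *
a=eyes.capture("side")[:,:,::-1]; b=eyes.capture("top")[:,:,::-1]
A=cv2.resize(a[140:220,215:295],None,fx=5,fy=5,interpolation=cv2.INTER_CUBIC);B=cv2.resize(b[130:210,180:260],None,fx=5,fy=5,interpolation=cv2.INTER_CUBIC)
cv2.imwrite("pics/m7.png",np.hstack([A,B])); s=r.get_state(); print(s["time_s"],s["tcp_pos"],s["contact_force"])
c=a[150:220,215:270].astype(int); m=(c[...,2]>90)&(c[...,1]<.4*c[...,2])&(c[...,0]<.4*c[...,2]); ys,xs=np.nonzero(m); p=onz("side",xs.mean()+215,ys.mean()+150,.0795); print("red",p,np.hypot(*(p[:2]-[.574,.1742])),len(xs))
E
```

```text
19.9333 [0.44701728 0.12278118 0.24457843] [-0.02653108  0.05936702 -0.36111507]
red [0.48574558 0.13765996 0.0795    ] 0.09551972631531062 44
```

View pics/m7.png

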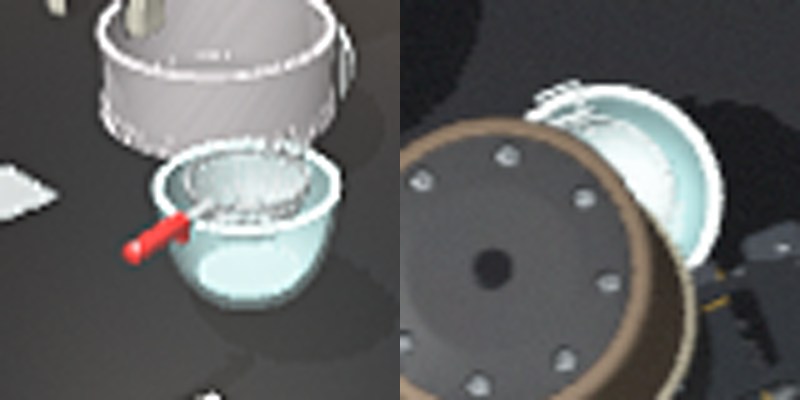

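The sieve hangs on the bowl: hook outside the far rim (top crop (557,95)), red handle on the near rim with its lug outside (side crop (182,230)), and the bowl hasn't moved. I'll let it settle and hand in.

step_arm([
  [0,0,0,0,40],
  [0,0,0,0,40],
  [0,0,0,0,40],
  [0,0,0,0,40],
  [0,0,0,0,40],
  [0,0,0,0,40],
])

```text
time_s: 20.43
tcp_pos: [0.447, 0.1226, 0.2426]
eef_rot: [180.0, 0.1, 22.3]
contact_force: [-0.7, -0.6, 0.5]
gripper_width: 0.0402
gripper_force: 0.0
```

```bash
python3 -c "
from h import *
print(workorder.close_job())"
```

```text
the job is handed in; nothing more can be done
None
```

I hung the sieve on the bowl, hook over the far rim and handle on the near rim with its lug outside, then released it and handed the job in at about 20 s; the hand-in gave no verdict, but the last pictures show it seated with the bowl where it stood.

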